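Load a chair rail in the drilling jig and hold the spring arm at its stop

TASK

Lay the wooden rail flat in both cradles of the drilling jig, centred between them to within a centimetre with its red tenon towards the green end block, and let go of it. Then take the black knob of the red spring arm, swing the arm across the rail until it is fully against its stop, and finish holding it there with the fingers on the knob or arm (do not let go, it springs back), so that I can drill. Leave the other things on the bench where they are.

Things in the scene. Friction and masses are not known exactly. Their poses are not given: they have to be found in the camera images.
- jig: Drilling jig fixed on the bench: brown board 15 mm thick carrying two aluminium U cradles and a red arm; the board spans x -65 to 110, y -125 to 125 mm. Origin: bench surface, midway between the cradles. y axis: along the cradles, towards the green end block (face at y = 110 mm, 50 mm wide, top at z = 45 mm). x axis: towards the arm's pivot. z up.
- jig_seat (a point): Where the rail's centre comes to lie when it rests in both cradles: above the jig's origin, 38 mm over the bench. Cradles at 55 mm either way along the jig's y (each 20 mm long in y, 56 mm wide); slots 28 mm wide, slot floor 29 mm and wall tops 39 mm over the bench; between them the board's top is 15 mm over the bench. Axes as the jig's.
- pivot_axis (a point): Axis of the red arm's upright pivot (32 mm round post), at x = 85, y = 0 mm of the jig, at the arm's underside, 51 mm over the bench; the spring's boss rises to 90 mm. Beside it, at x = 66, y = 12 mm, stands a thin steel stop pin, top 60 mm over the bench.
- hold_arm (a joint): Turn of the red spring arm, rad, clockwise seen from above. 0 = at rest, where the spring returns it: it points along the jig's -y, 0.17 rad over towards -x. 1.4 = against its stop: it points along the jig's -x, across the rail's middle. Flat bar 16 mm wide, 51 to 59 mm over the bench, passing 4 mm above a seated rail. The spring pulls 2 N at the knob at rest, 7 N at the stop.
- black_knob (a point): Middle of the upright black round knob near the free end of the red arm: 16 mm across, 40 mm tall (59 to 99 mm above the bench), 140 mm from the arm's pivot. This point is at half its height, 79 mm above the bench.
- rail_mid (a point): Centre of the wooden chair rail: square bar 150 x 18 x 18 mm, 30 to 65 g, with a red round tenon (12 mm across, 23 mm long) at one end, next to which the bar is painted red too. The x axis of this point runs along the bar towards the red tenon. It starts lying flat on the bench (centre 9 mm up).
- rail_tip (a point): Tip of the rail's red tenon, 98 mm from the rail's centre.
- glue: Bystander, leave it alone: white glue bottle with red cap, 60 mm across, 190 mm tall. Origin at its underside.
- spray: Bystander, leave it alone: grey spray can, 54 mm across, 170 mm tall. Origin at its underside.
- tub: Bystander, leave it alone: white and blue filler tub, 90 mm across, 80 mm tall. Origin at its underside.
- driver: Bystander, leave it alone: screwdriver with red handle, lying. Origin at its underside.
- castor: Bystander, leave it alone: rubber castor wheel on a 70 mm square steel plate, about 100 mm tall. Origin at its underside.
- offcut: Bystander, leave it alone: plain brown wood offcut, 110 x 30 x 18 mm, lying. Origin at its underside.
- pliers: Bystander, leave it alone: pliers with red handles, lying, 160 mm long. Origin at its underside.

How it is judged:
On the way, in this order (a step that is already met when the one before it is completed fails the run):
1. the rail lies in both cradles, red tenon towards the green block, let go of, the arm still at rest (x of rail_mid in the frame of jig between -0.008 and 0.008 m and y of rail_mid in the frame of jig between -0.012 and 0.012 m and z of rail_mid in the frame of jig between 0.034 and 0.042 m and z of rail_tip in the frame of jig between 0.033 and 0.043 m and y of rail_tip in the frame of jig above 0.08 m and contact force between the fingers and rail below 0.05 N and linear speed of rail below 0.03 m/s and value of joint hold_arm below 0.3 rad), for 0.2 s.
2. the arm is swung to its stop and held there by the fingers, over the rail (x of rail_mid in the frame of jig between -0.008 and 0.008 m and y of rail_mid in the frame of jig between -0.012 and 0.012 m and z of rail_mid in the frame of jig between 0.034 and 0.042 m and z of rail_tip in the frame of jig between 0.033 and 0.043 m and y of rail_tip in the frame of jig above 0.08 m and contact force between the fingers and rail below 0.05 N and value of joint hold_arm above 1.33 rad and contact force between the fingers and hold_arm above 2 N and velocity of joint hold_arm between -0.1 and 0.1 rad/s), for 0.3 s.
At the end, for the whole second after the job is handed in: The rail lies in both cradles (centre within 8 mm across, 12 mm along and 4 mm in height of the seat, tenon end towards the green block), at rest and not touched by the fingers; the arm stands still above 1.33 rad of its 1.4 rad turn, with the fingers pressing it with more than 2 N (all of step 2 and linear speed of rail below 0.03 m/s); the arm keeps its last pose, push and grip.
It fails at once if a bystander is shifted by more than 30 mm (distance of any of glue, spray, tub, driver, castor, offcut, pliers from where it was at the start of the episode above 0.03 m).
It also fails if it takes over 48 s, if anything falls off the work surface, if the arm or the gripper's body presses on something with over 40 N, if the wrist force passes 120 N, or if a joint passes its speed limit or range.

ROBOT

A 6-joint arm with a two-finger parallel gripper is mounted at the origin on the work surface. World frame = base frame: x ahead of the robot, y to its left, z up, the work surface at z = 0. Lengths are in m, angles in rad, forces in N, time in s.
With the tool pointing down it reaches from about 0.3 to 1 m from the base axis. Payload 5.1 kg.
Tool frame: the origin (TCP) lies midway between the tips of the shut fingers; the grasp point (between the pads) lies 19 mm behind it; z points along the fingers, y is the line along which they close (so a half turn about z gives the same grasp; the last joint's range is limited). The gripper opens to 95 mm and grips with 3 to 60 N. Pads are 20 mm wide; open, the fingers measure 119 mm over their backs; the gripper's body (75 mm by 180 mm) begins 59 mm behind the grasp point.
Start: joints at [1.151, 0.124, 1.65, -0, 1.367, -0.083], TCP at [0.215, 0.613, 0.215] pointing down, gripper open.
Joint ranges: [-2.61, 2.61], [-1.02, 2.33], [0.03, 2.71], [-1.35, 4.49], [0.32, 2.68], [-2.91, 2.91]. Speed limits (rad/s): [2.57, 2.57, 3.14, 3.14, 3.14, 3.14].

INTERFACE

Orientations are given as a unit quaternion [w, x, y, z].
In Python, from cell import env gives the robot as it stands.
- The arm moves only by the tool drive_tool, never from a script. Its argument "moves" is a list that holds one entry, the list of rows, each a list of 7 numbers: the shift along the tool's x, y, z in units of 0.03 m (1.0 is 0.03 m), then the turn, a rotation vector about the tool's x, y, z in units of 0.08 rad (1.0 is 0.08 rad), then the opening, from 0 (shut) to 1 (fully open). In form: [[[dx, dy, dz, wx, wy, wz, jaw], ...]]. A call has 1 to 12 rows; each row shifts and turns the commanded pose from where the row before left it, along the tool's axes as they then stand; what a row does not reach is not made up. A row lasts 1/12 s, in which the tool goes at most 41.7 mm and 7.16 degrees, less where a joint would pass 70% of its speed; a pose out of reach is approached as far as the arm can. A call with a number of a shift or a turn outside -1 to 1 is refused whole. A call with a gripper value outside its range is refused whole. The fingers move at their own pace and stop on an object; "grip_force" is the grip in N (left out, the last holds). Time passes only in rows, so rows that do not move let the fingers close. It gives the time, the measured TCP pose, the force, the opening and the grip force at its end, in the units of the state.
- env.read_state(): the state, without advancing time (a new reading comes with each control period).
- env.read_camera(name): name is "side" or "top"; returns a dict with "pixels" (384x512x3 uint8, blue, green, red), "range_z" (384x512 float32, m along the optical axis (not along the pixel's ray), 0 where there is no reading), "K" (3x3 intrinsics, pixels), "extrinsics" (4x4, takes a point from camera to world coordinates). Camera axes: x right, y down, z forward; pixel columns grow to the right and rows downward; lengths in m; the calibration is good to about 2 mm. A picture is of the moment at which its call begins.
- env.hand_in(): hands the job in; it is judged then, once.
The state is a dict: "t": time; "joint_pos": joint angles; "qvel": joint speeds; "effort": joint torques, N m; "position": TCP position; "eef_rot": TCP orientation; "contact_force": force on the tool from outside, world axes, zero at the start; "ft_torque": the same for the moment, N m; "width": opening from 0.0 (shut) to 1.0 (fully open); "grip_force": force on a finger pad.
Only numpy, scipy, OpenCV 4.12 (cv2) and the standard library are available. Lean on these libraries where they do the work, as an engineer would, in place of code of your own. Each camera call takes 0.05 s, during which the arm holds its last target. There are 200 camera calls.

## Working session

There is one attempt and no reset: what is moved stays moved. The work goes in short steps, Python scripts to look and compute and a tool call to move; the robot and the scene stay as the last step left them, time stands still between calls to the robot, and variables do not carry over. Pictures are saved under pics/ and viewed, at most 10 in all, crops included, and the job is handed in when it is done.

Besides the shell and the picture viewer there is one more tool, called as name(argument=value, ...), one argument or row to a line, values as JSON. drive_tool: Moves the arm, as the interface text tells. Its arguments: {"type":"object","properties":{"moves":{"type":"array"},"grip_force":{"type":"number"}},"required":["moves"]}

```bash
mkdir -p pics; ls
cat > h.py <<'E'
import numpy as np, cv2
from cell import env
def grab(n,f=None):
    c=env.read_camera(n)
    if f: cv2.imwrite('pics/'+f,c['pixels'])
    return c
def cloud(c):
    K=c['K'];T=c['extrinsics'];z=c['range_z'];v,u=np.mgrid[0:z.shape[0],0:z.shape[1]]
    p=np.stack([(u-K[0,2])/K[0,0]*z,(v-K[1,2])/K[1,1]*z,z],-1)
    return p@T[:3,:3].T+T[:3,3]
def onplane(c,uv,h):
    K=c['K'];T=c['extrinsics'];uv=np.atleast_2d(uv).astype(float)
    d=np.c_[(uv[:,0]-K[0,2])/K[0,0],(uv[:,1]-K[1,2])/K[1,1],np.ones(len(uv))]@T[:3,:3].T
    o=T[:3,3];return o+d*((h-o[2])/d[:,2])[:,None]
E
python3 - <<'E'
from h import *
for n in ('top','side'):
    c=grab(n,n+'0.png'); print(n,c['K'].round(1).tolist(),c['extrinsics'].round(3).tolist(),(c['range_z']>0).mean())
print(env.read_state())
E
```

```text
pics
top [[469.5, 0.0, 260.5], [0.0, 469.5, 197.4], [0.0, 0.0, 1.0]] [[-0.012, -0.997, 0.079, 0.441], [-1.0, 0.012, -0.006, 0.027], [0.005, -0.079, -0.997, 1.716], [0.0, 0.0, 0.0, 1.0]] 0.9958902994791666
side [[422.2, 0.0, 257.0], [0.0, 422.2, 191.8], [0.0, 0.0, 1.0]] [[-0.955, -0.198, 0.222, 0.173], [-0.297, 0.577, -0.761, 1.353], [0.022, -0.792, -0.61, 1.125], [0.0, 0.0, 0.0, 1.0]] 0.9960886637369791
{'t': 0.1, 'joint_pos': array([ 1.15139082e+00,  1.24408380e-01,  1.65152979e+00,  3.53170089e-06,
        1.36748539e+00, -8.26104258e-02]), 'qvel': array([ 0.00148876, -0.00160859, -0.0027507 ,  0.00056421,  0.00010036,
        0.00133512]), 'effort': array([ 3.98273960e-04, -4.18883479e+01, -3.61096823e+01,  7.77877774e-02,
        4.61919559e-02, -6.75497085e-05]), 'position': array([0.21459972, 0.61294416, 0.21353488]), 'eef_rot': array([-2.29055638e-04,  1.67603057e-01,  9.85854136e-01, -8.86335672e-04]), 'contact_force': array([-0.77080019, -0.00121298,  0.79365533]), 'ft_torque': array([-0.00444257, -0.0092204 , -0.02972911]), 'grip_force': 0.0, 'width': 0.9976601646294522}
```

View pics/top0.png

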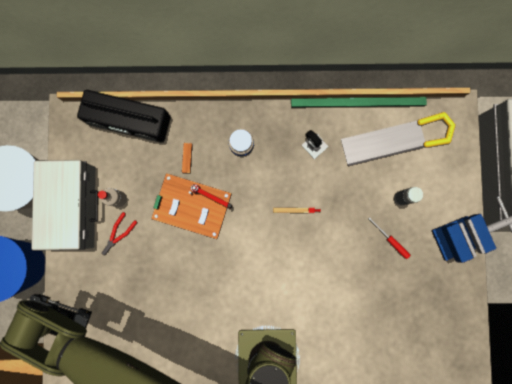

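View pics/side0.png

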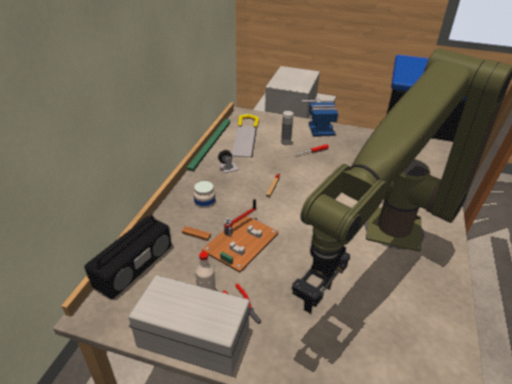

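The top view shows the rail at (275–321, 211) with its tenon on the right. The jig is centred near (192, 206), its green block at (157, 202), the arm's pivot at (194, 190) and the knob near (231, 208). The rail therefore needs about a half turn. Next I'll measure these precisely.

```bash
cat > m.py <<'E'
from h import *
def mask(c,lo,hi): return cv2.inRange(cv2.cvtColor(c['pixels'],cv2.COLOR_BGR2HSV),lo,hi)
def big(m,x0,x1,y0,y1):
    k=np.zeros_like(m);k[y0:y1,x0:x1]=m[y0:y1,x0:x1]
    n,l,s,ct=cv2.connectedComponentsWithStats(k);i=1+s[1:,4].argmax();return l==i,ct[i],s[i]
def pts(m): return np.argwhere(m)[:,::-1].astype(float)
E
python3 - <<'E'
from m import *
c=grab('top');P=cloud(c);im=c['pixels']
def rp(name,q):
    q=q.astype(np.float32);r=cv2.minAreaRect(q*1000);b=cv2.boxPoints(r)
    print(name,len(q),'rect mm',np.round(r[0],1),np.round(r[1],1),round(r[2],1),'\n',b.round(1).tolist())
# rail: non-bench via colour saturation
h=cv2.cvtColor(im,cv2.COLOR_BGR2HSV)
roi=h[203:220,270:326]
print(roi[8,::3].tolist())
m=(h[...,1]>110)&(h[...,2]>90)
k,ct,s=big((m*255).astype(np.uint8),265,330,200,222);print('rail',s,ct)
rp('rail',onplane(c,pts(k),.018)[:,:2])
red=k&((h[...,0]<5)|(h[...,0]>170));rp('railred',onplane(c,pts(red),.014)[:,:2])
print('rail z',np.median(P[k][:,2]))
# board
b,ct,s=big(((h[...,1]>110)&(h[...,2]>60)).astype(np.uint8)*255,148,236,170,242);print('board',s)
rp('board',onplane(c,pts(b&(np.abs(P[...,2]-.015)<.008)),.015)[:,:2])
g,ct,s=big(mask(c,(45,80,30),(90,255,255)),145,170,190,215);rp('green',onplane(c,pts(g),.045)[:,:2])
w=(h[...,1]<60)&(h[...,2]>150)
for x0,x1,y0,y1 in((165,184,195,220),(195,212,205,226)):
    k,ct,s=big((w*255).astype(np.uint8),x0,x1,y0,y1);rp('cradle',onplane(c,pts(k),.039)[:,:2])
kn=(P[...,2]>.07)&(P[...,2]<.12);kn[:, :148]=0;kn[:,240:]=0;kn[:170]=0;kn[240:]=0
n,l,st,ct=cv2.connectedComponentsWithStats(kn.astype(np.uint8))
for i in range(1,n):print('high',st[i],ct[i],P[l==i].mean(0).round(3),P[l==i][:,2].max())
cv2.imwrite('pics/j1.png',cv2.resize(im[165:245,140:330],None,fx=4,fy=4,interpolation=cv2.INTER_CUBIC))
E
```

```text
[[19, 59, 173], [18, 112, 178], [19, 124, 205], [18, 126, 204], [18, 126, 204], [18, 129, 204], [18, 126, 204], [19, 127, 203], [18, 126, 204], [18, 129, 203], [18, 128, 203], [19, 123, 206], [19, 113, 212], [4, 194, 205], [1, 214, 207], [3, 173, 155], [3, 168, 150], [15, 72, 176], [18, 57, 182]]
rail [273 207  48   6 207] [296.01932367 209.90821256]
rail 207 rect mm [ 529.2 -112.7] [170.4  18.1] 89.3 
 [[519.2000122070312, -197.8000030517578], [537.2999877929688, -198.0], [539.2999877929688, -27.600000381469727], [521.2000122070312, -27.399999618530273]]
railred 44 rect mm [ 526.9 -178.3] [40.  14.5] 89.3 
 [[519.4000244140625, -198.3000030517578], [533.9000244140625, -198.39999389648438], [534.4000244140625, -158.39999389648438], [519.7999877929688, -158.3000030517578]]
rail z 0.017900639595020307
board [ 152  173   79   66 3005]
board 2591 rect mm [547.6 269.3] [250.5 174.8] 72.2 
 [[426.1000061035156, 176.8000030517578], [592.5999755859375, 123.4000015258789], [669.0999755859375, 361.8999938964844], [502.70001220703125, 415.29998779296875]]
green 50 rect mm [561.5 386.1] [13.6 45
[... 175 characters left out ...]
t mm [543. 327.] [23.2 55.3] 73.0 
 [[513.2000122070312, 324.0], [566.0999755859375, 307.79998779296875], [572.9000244140625, 330.0], [519.9000244140625, 346.1000061035156]]
cradle 95 rect mm [509.9 222.6] [22.3 56.3] 73.2 
 [[479.70001220703125, 220.0], [533.5999755859375, 203.6999969482422], [540.0, 225.10000610351562], [486.20001220703125, 241.39999389648438]]
high [191 185   7   7  27] [193.85185185 187.44444444] [0.607 0.25  0.08 ] 0.09573555529429978
high [199 189   1   1   1] [199. 189.] [0.603 0.234 0.071] 0.07066714906335458
high [208 197   1   1   1] [208. 197.] [0.574 0.202 0.071] 0.07125856642528805
high [226 203   6   5  20] [229.05 205.35] [0.542 0.127 0.097] 0.1074267938809188
```

View pics/j1.png

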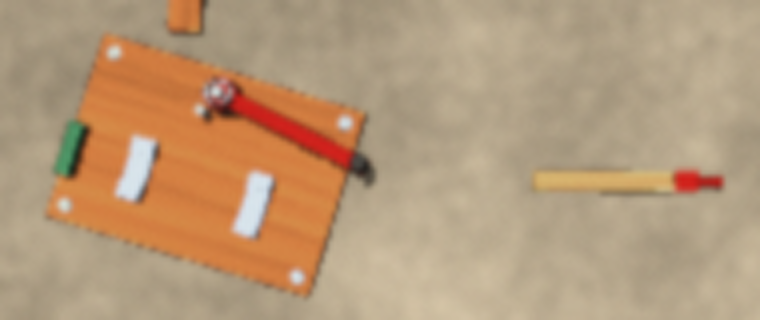

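The jig origin is at about (0.5264, 0.2754) with its y axis at 72.3° from world x. The boss and knob heights match the model. The rail's centre is at about (0.529, −0.101), with the tenon pointing at −90.8°. The crop agrees with both poses. I'll turn the tool and move over the rail.

drive_tool(
  moves=[
    [[0,0,0,0,0,1,0.6],[0,0,0,0,0,1,0.6],[0,0,0,0,0,1,0.6],[0,0,0,0,0,1,0.6],[0,0,0,0,0,1,0.6],[0,0,0,0,0,1,0.6],[0,0,0,0,0,1,0.6],[0,0,0,0,0,1,0.6],[0,0,0,0,0,1,0.6],[0,0,0,0,0,1,0.6],[0,0,0,0,0,1,0.6],[0,0,0,0,0,1,0.6]],
  ],
  grip_force=20,
)

```text
t: 1.15
position: [0.2147, 0.6132, 0.2141]
eef_rot: [0.0, 0.605, 0.796, -0.0]
contact_force: [0.5, -0.3, 0.5]
width: 0.601
grip_force: 0.0
```

drive_tool(
  moves=[
    [[0,0,0,0,0,0.91,0.6],[0,0,0,0,0,0.91,0.6],[0,0,0,0,0,0.91,0.6],[0,0,0,0,0,0.91,0.6],[-1,0.44,0,0,0,0,0.6],[-1,0.44,0,0,0,0,0.6],[-1,0.44,0,0,0,0,0.6],[-1,0.44,0,0,0,0,0.6],[-1,0.44,0,0,0,0,0.6],[-1,0.44,0,0,0,0,0.6],[-1,0.44,0,0,0,0,0.6],[-1,0.44,0,0,0,0,0.6]],
  ],
)

```text
t: 2.15
position: [0.3164, 0.3701, 0.2143]
eef_rot: [0.0, 0.713, 0.701, -0.0]
contact_force: [0.8, -0.5, -1.0]
width: 0.603
grip_force: 0.0
```

drive_tool(
  moves=[
    [[-1,0.44,0,0,0,0,0.6],[-1,0.44,0,0,0,0,0.6],[-1,0.44,0,0,0,0,0.6],[-1,0.44,0,0,0,0,0.6],[-1,0.44,0,0,0,0,0.6],[-1,0.44,0,0,0,0,0.6],[-1,0.44,0,0,0,0,0.6],[-1,0.44,0,0,0,0,0.6],[-1,0.44,0,0,0,0,0.6],[-1,0.44,0,0,0,0,0.6],[-1,0.44,0,0,0,0,0.6],[-1,0.44,0,0,0,0,0.6]],
  ],
)

```text
t: 3.15
position: [0.4686, 0.0074, 0.2145]
eef_rot: [-0.0, 0.713, 0.701, 0.0]
contact_force: [1.2, 0.4, 0.5]
width: 0.6
grip_force: 0.0
```

drive_tool(
  moves=[
    [[-0.9,0.52,0,0,0,0,0.6],[-0.9,0.52,0,0,0,0,0.6],[-0.9,0.52,0,0,0,0,0.6],[-0.88,0.52,0,0,0,0,0.6],[0,0,1,0,0,0,0.6],[0,0,1,0,0,0,0.6],[0,0,1,0,0,0,0.6],[0,0,1,0,0,0,0.6],[0,0,1,0,0,0,0.6],[0,0,0.5,0,0,0,0.6],[0,0,0,0,0,0,0.6]],
  ],
)

```text
t: 4.07
position: [0.5251, -0.0984, 0.0446]
eef_rot: [-0.004, 0.713, 0.701, -0.002]
contact_force: [-0.3, 0.2, 0.3]
width: 0.601
grip_force: 0.0
```

Run:
```python
from h import *
print(env.read_state()['position'])
a=grab('top')['pixels'];b=grab('side')['pixels']
z=lambda i,x,y,w,h,f:cv2.resize(i[y:y+h,x:x+w],None,fx=f,fy=f,interpolation=cv2.INTER_CUBIC)
cv2.imwrite('pics/g1.png',np.hstack([z(a,255,180,80,60,5),z(b,230,150,80,60,5)]))
```

```text
[ 0.5251155  -0.09839242  0.04459836]
```

View pics/g1.png

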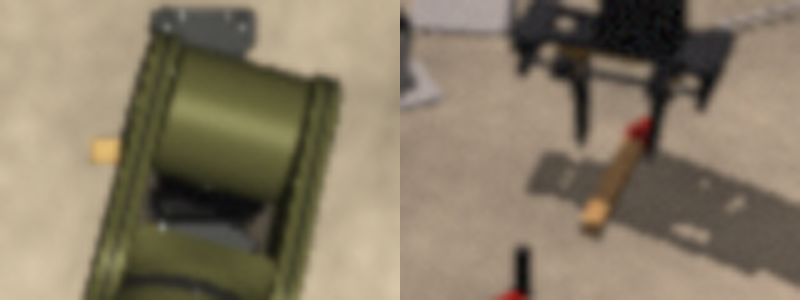

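The side view shows the fingers straddling the rail, with the tip just above it. I'll trim the position, lower and grip.

drive_tool(
  moves=[
    [[0,0,0,0,0,0,0.6],[-0.09,0.14,0.3,0,0,0,0.6],[0,0,0.3,0,0,0,0.6],[0,0,0.3,0,0,0,0.6],[0,0,0.3,0,0,0,0.6],[0,0,0,0,0,0,0.6]],
  ],
)

```text
t: 4.67
position: [0.5312, -0.1017, 0.0109]
eef_rot: [-0.002, 0.713, 0.701, -0.001]
contact_force: [-0.2, -0.3, -0.9]
width: 0.605
grip_force: 0.0
```

drive_tool(
  moves=[
    [[0,-0.05,0.23,0,0,0,0.6],[0,0,0,0,0,0,0.6],[0,0,0,0,0,0,0],[0,0,0,0,0,0,0],[0,0,0,0,0,0,0],[0,0,0,0,0,0,0],[0,0,0,0,0,0,0]],
  ],
  grip_force=20,
)

```text
t: 5.25
position: [0.532, -0.1023, 0.0071]
eef_rot: [0.0, 0.713, 0.701, 0.0]
contact_force: [0.0, 0.0, -0.5]
width: 0.307
grip_force: 0.0
```

drive_tool(
  moves=[
    [[0,0,0.1,0,0,0,0],[0,0,0,0,0,0,0],[0,0,0,0,0,0,0],[0,0,0,0,0,0,0],[0,0,0,0,0,0,0],[0,0,0,0,0,0,0]],
  ],
  grip_force=20,
)

```text
t: 5.75
position: [0.5316, -0.1022, 0.0037]
eef_rot: [-0.0, 0.713, 0.701, -0.0]
contact_force: [-0.7, 0.9, 0.6]
width: 0.187
grip_force: 20.0
```

drive_tool(
  moves=[
    [[0,0,-0.5,0,0,0,0],[0,0,-1,0,0,0,0],[0,0,-1,0,0,0,0],[0,0,-1,0,0,0,0],[0,0,-1,0,0,0,0],[0,0,-0.5,0,0,0,0],[0.5,0,0,0,0,0,0],[1,0,0,0,0,0,0],[1,0,0,0,0,0,0],[1,0,0,0,0,0,0],[1,-0.2,0,0,0,0,0],[1,-0.2,0,0,0,0,0]],
  ],
)

```text
t: 6.75
position: [0.5223, 0.0643, 0.1538]
eef_rot: [0.0, 0.713, 0.701, 0.0]
contact_force: [1.0, 0.0, 0.0]
width: 0.189
grip_force: 20.0
```

drive_tool(
  moves=[
    [[1,0,0,0,0,0,0],[1,0,0,0,0,0,0],[1,0,0,0,0,0,0],[1,0,0,0,0,0,0],[1,0,0,0,0,0,0],[1,0,0,0,0,0,0],[0.6,0,0,0,0,-0.6,0],[0.4,0,0,0,0,-1,0],[0,0,0,0,0,-1,0],[0,0,0,0,0,-1,0],[0,0,0,0,0,-1,0],[0,0,0,0,0,-1,0]],
  ],
)

```text
t: 7.75
position: [0.5254, 0.2731, 0.1536]
eef_rot: [-0.0, 0.538, 0.843, -0.0]
contact_force: [-0.2, 0.4, -1.4]
width: 0.187
grip_force: 20.0
```

drive_tool(
  moves=[
    [[0,0,0,0,0,-1,0],[0,0,0,0,0,-1,0],[0,0,0,0,0,-1,0],[0,0,0,0,0,-1,0],[0,0,0,0,0,-1,0],[0,0,0,0,0,-1,0],[0,0,0,0,0,-1,0],[0,0,0,0,0,-1,0],[0,0,0,0,0,-1,0],[0,0,0,0,0,-1,0],[0,0,0,0,0,-1,0],[0,0,0,0,0,-1,0]],
  ],
)

```text
t: 8.75
position: [0.5254, 0.2729, 0.1536]
eef_rot: [-0.0, 0.088, 0.996, -0.0]
contact_force: [-0.4, -0.4, -1.0]
width: 0.191
grip_force: 20.0
```

drive_tool(
  moves=[
    [[0,0,0,0,0,-1,0],[0,0,0,0,0,-1,0],[0,0,0,0,0,-1,0],[0,0,0,0,0,-1,0],[0,0,0,0,0,-1,0],[0,0,0,0,0,-1,0],[0,0,0,0,0,-1,0],[0,0,0,0,0,-1,0],[0,0,0,0,0,-1,0],[0,0,0,0,0,-1,0],[0,0,0,0,0,-1,0]],
  ],
)

```text
t: 9.67
position: [0.5254, 0.2729, 0.1536]
eef_rot: [-0.0, -0.345, 0.939, 0.0]
contact_force: [-1.0, -0.0, -1.1]
width: 0.189
grip_force: 20.0
```

```bash
cat >> h.py <<'E'
from scipy.spatial.transform import Rotation as Ro
def todo(xyz,yawdeg):
    s=env.read_state();q=s['eef_rot'];R=Ro.from_quat([q[1],q[2],q[3],q[0]]);y=R.as_matrix()[:,1]
    a=np.degrees(np.arctan2(y[1],y[0]));d=(yawdeg-a+180)%360-180
    print('pos',s['position'].round(4),'yaw',a.round(2),'tilt',R.as_matrix()[2].round(4),'F',s['contact_force'].round(1),'w',s['width'],'g',s['grip_force'],'j6',s['joint_pos'][5].round(2))
    print('shift units',(R.inv().apply(np.array(xyz)-s['position'])/.03).round(2),'wz units',round(-np.radians(d)/.08,2))
E
python3 - <<'E'
from m import *
todo([.5264,.2754,.15],162.3)
c=grab('side','s2.png');P=cloud(c);h=cv2.cvtColor(c['pixels'],cv2.COLOR_BGR2HSV)
cv2.imwrite('pics/s2c.png',cv2.resize(c['pixels'][150:290,150:330],None,fx=4,fy=4,interpolation=cv2.INTER_CUBIC))
k=(np.abs(P[...,2]-.15)<.025)&(np.hypot(P[...,0]-.5264,P[...,1]-.2754)<.125)&(h[...,1]>100)&(h[...,2]>60)
q=P[k];d=np.array([.304,.9527]);x=np.array([.9527,-.304]);o=q[:,:2]-[.5264,.2754]
print(k.sum(),'along',np.percentile(o@d,[0,2,50,98,100]),'z',q[:,2].min(),q[:,2].max())
red=(h[...,0]<6)|(h[...,0]>172);oo=o@d;print('red along',np.percentile(oo[red[k]],[0,5,95,100]))
top=q[:,2]>.0
E
```

```text
pos [0.5254 0.2729 0.1536] yaw 130.33 tilt [ 2.e-04  1.e-04 -1.e+00] F [-1.  -0.  -1.1] w 0.18880272453161687 g 20.000773072242737 j6 -1.89
shift units [-0.08  0.04  0.12] wz units -6.97
177 along [-0.05643412 -0.05222179  0.03318388  0.07700429  0.08180269] z 0.1507028089214314 0.1731873537725045
red along [0.04410482 0.04853431 0.07758834 0.08180269]
```

View pics/s2c.png

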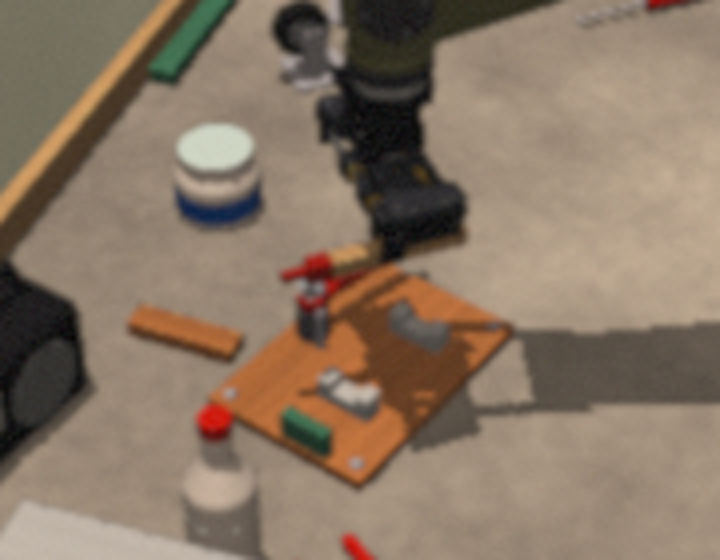

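The rail is held level, with its red tenon at (290–330, 265) in the crop. It still needs 0.56 rad to line up with the jig.

drive_tool(
  moves=[
    [[0,0,0,0,0,-1,0],[0,0,0,0,0,-1,0],[0,0,0,0,0,-1,0],[0,0,0,0,0,-1,0],[0,0,0,0,0,-1,0],[0,0,0,0,0,-1,0],[0,0,0,0,0,-0.97,0],[0,0,0,0,0,0,0]],
  ],
)

```text
t: 10.38
position: [0.5255, 0.2729, 0.1536]
eef_rot: [-0.0, -0.588, 0.809, 0.0]
contact_force: [0.1, 0.9, -0.0]
width: 0.182
grip_force: 20.0
```

```bash
cat > r.py <<'E'
from m import *
import sys
z0=float(sys.argv[1])  # rail centre height
O=np.array([.5264,.2754]);d=np.array([.304,.9527]);x=np.array([.9527,-.304])
c=grab('side');P=cloud(c);h=cv2.cvtColor(c['pixels'],cv2.COLOR_BGR2HSV)
o=(P[...,:2]-O);a=o@d;b=o@x
k=(np.abs(P[...,2]-z0)<.016)&(np.abs(b)<.03)&(np.abs(a)<.13)&(h[...,1]>90)&(h[...,2]>70)
print(k.sum(),'along',np.percentile(a[k],[0,3,97,100]).round(4))
red=k&((h[...,0]<6)|(h[...,0]>172));print('red along',np.percentile(a[red],[0,5,95,100]).round(4))
for lo in np.arange(-.08,.1,.02):
    s=k&(a>lo)&(a<lo+.02)&(P[...,2]>z0+.005)
    if s.sum()>3:print('a',round(lo+.01,3),'b range',b[s].min().round(4),b[s].max().round(4),'ztop',np.median(P[s][:,2]).round(4),s.sum())
E
python3 - <<'E'
from h import *
todo([.5264,.2754,.15],162.3)
E
python3 r.py .1585
```

```text
pos [0.5255 0.2729 0.1536] yaw 162.04 tilt [ 1.e-04  1.e-04 -1.e+00] F [ 0.1  0.9 -0. ] w 0.18227918154264303 g 19.99863177537918 j6 -2.44
shift units [-0.09 -0.    0.12] wz units -0.06
167 along [-0.0688 -0.063   0.0901  0.0944]
red along [0.0543 0.0573 0.093  0.0944]
a -0.07 b range -0.0095 0.0047 ztop 0.1699 6
a -0.05 b range -0.0095 -0.0015 ztop 0.167 5
a -0.03 b range -0.0108 -0.0071 ztop 0.1671 4
a -0.01 b range 0.0028 0.0091 ztop 0.1676 5
a 0.01 b range -0.0128 0.0071 ztop 0.168 19
a 0.03 b range -0.0126 0.0066 ztop 0.169 22
a 0.05 b range -0.0125 0.0088 ztop 0.1693 21
a 0.07 b range -0.0121 0.0087 ztop 0.1681 21
a 0.09 b range -0.0033 0.0023 ztop 0.1652 6
```

drive_tool(
  moves=[
    [[-0.08,0,0.5,0,0,-0.06,0],[0,0,0.8,0,0,0,0],[0,0,0.8,0,0,0,0],[0,0,0.6,0,0,0,0],[0,0,0.4,0,0,0,0],[0,0,0.2,0,0,0,0],[0,0,0,0,0,0,0]],
  ],
)

```text
t: 11.02
position: [0.5254, 0.2749, 0.0533]
eef_rot: [-0.001, -0.59, 0.808, 0.0]
contact_force: [0.6, 0.4, -0.4]
width: 0.191
grip_force: 20.0
```

```bash
python3 - <<'E'
from m import *
todo([.5264,.2754,.033],162.3)
c=grab('side');P=cloud(c);h=cv2.cvtColor(c['pixels'],cv2.COLOR_BGR2HSV)
O=np.array([.5264,.2754]);d=np.array([.304,.9527]);x=np.array([.9527,-.304]);o=(P[...,:2]-O);a=o@d;b=o@x
for s in(-.055,.055):
    k=(np.abs(a-s)<.02)&(np.abs(b)<.035)&(np.abs(P[...,2]-.039)<.006)&(h[...,1]<60)
    print(s,k.sum(),np.percentile(b[k],[0,3,97,100]).round(4),np.percentile(a[k],[0,3,97,100]).round(4))
cv2.imwrite('pics/s3c.png',cv2.resize(c['pixels'][190:290,190:300],None,fx=5,fy=5,interpolation=cv2.INTER_CUBIC))
E
python3 r.py .045
```

```text
pos [0.5254 0.2749 0.0533] yaw 162.26 tilt [ 0.0017  0.002  -1.    ] F [ 0.6  0.4 -0.4] w 0.19119701981890308 g 19.999939799308777 j6 -2.44
shift units [-0.03 -0.03  0.68] wz units -0.01
-0.055 10 [-0.0288 -0.0284 -0.0128 -0.0108] [-0.0528 -0.0522 -0.0431 -0.0429]
0.055 21 [-0.031  -0.0294  0.0251  0.0265] [0.0446 0.0459 0.0651 0.0656]
78 along [-0.0658 -0.0511  0.1242  0.1252]
red along [0.0576 0.0592 0.0856 0.0866]
a 0.01 b range -0.0084 -0.0062 ztop 0.0535 4
a 0.03 b range -0.01 -0.0067 ztop 0.0544 4
a 0.05 b range -0.0095 -0.0082 ztop 0.058 5
a 0.07 b range -0.0105 -0.0067 ztop 0.0581 6
a 0.09 b range -0.0045 0.0062 ztop 0.06 4
```

View pics/s3c.png

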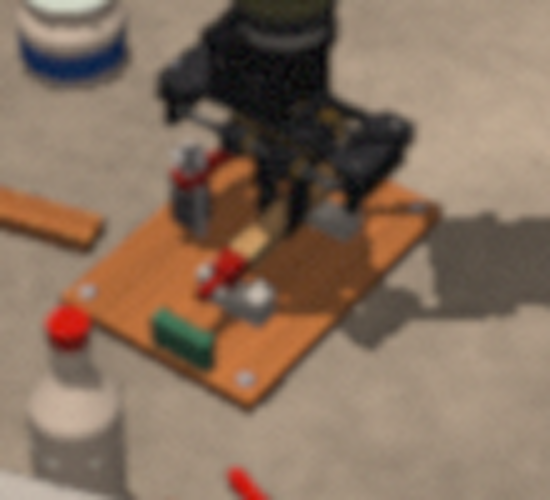

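The rail is lined up over both slots, with the tenon at (215, 275) heading for the green block at (183, 340). I'll lower it the last 20 mm.

drive_tool(
  moves=[
    [[-0.03,-0.02,0.3,0,0,0,0],[0,0,0.2,0,0,0,0],[0,0,0.1,0,0,0,0],[0,0,0,0,0,0,0],[0,0,0,0,0,0,0]],
  ],
)

```text
t: 11.53
position: [0.5269, 0.2758, 0.0365]
eef_rot: [-0.0, -0.59, 0.807, 0.0]
contact_force: [-0.5, 0.3, -1.7]
width: 0.189
grip_force: 20.0
```

```bash
python3 -c "
from h import *
todo([.5264,.2754,.033],162.3)"
```

```text
pos [0.5269 0.2758 0.0365] yaw 162.33 tilt [ 4.e-04  4.e-04 -1.e+00] F [-0.5  0.3 -1.7] w 0.18872401963429392 g 19.999850392341614 j6 -2.44
shift units [0.02 0.01 0.12] wz units 0.01
```

Now the last 3.5 mm, and then release with a modest opening to stay clear of the stop pin.

drive_tool(
  moves=[
    [[0,0,0.08,0,0,0,0],[0,0,0.04,0,0,0,0],[0,0,0,0,0,0,0],[0,0,0,0,0,0,0.4],[0,0,0,0,0,0,0.4],[0,0,0,0,0,0,0.4],[0,0,0,0,0,0,0.4],[0,0,0,0,0,0,0.4]],
  ],
)

```text
t: 12.2
position: [0.5272, 0.276, 0.0333]
eef_rot: [0.0, -0.59, 0.807, -0.0]
contact_force: [-0.1, 1.2, -0.4]
width: 0.396
grip_force: 0.0
```

```bash
python3 -c "
from h import *
todo([.5264,.2754,.18],162.3)"
```

```text
pos [0.5272 0.276  0.0333] yaw 162.33 tilt [-1.e-04 -2.e-04 -1.e+00] F [-0.1  1.2 -0.4] w 0.3963225796387706 g 0.0 j6 -2.44
shift units [ 0.03  0.02 -4.89] wz units 0.01
```

drive_tool(
  moves=[
    [[0,0,-0.3,0,0,0,0.4],[0,0,-0.6,0,0,0,0.4],[0,0,-1,0,0,0,0.4],[0,0,-1,0,0,0,0.4],[0,0,-1,0,0,0,0.4],[0,0,-1,0,0,0,0.4],[0,0,0,0,0,0,0.4]],
  ],
)

```text
t: 12.78
position: [0.5309, 0.2775, 0.1893]
eef_rot: [0.007, -0.59, 0.807, -0.002]
contact_force: [0.8, 0.0, 0.7]
width: 0.397
grip_force: 0.0
```

```bash
python3 - <<'E'
from m import *
todo([.543,.1253,.18],152.6)
c=grab('side');cv2.imwrite('pics/s4c.png',cv2.resize(c['pixels'][190:290,190:300],None,fx=5,fy=5,interpolation=cv2.INTER_CUBIC))
P=cloud(c);k=(np.hypot(P[...,0]-.543,P[...,1]-.125)<.02)&(P[...,2]>.065)&(P[...,2]<.102)
q=P[k];print('knob',k.sum(),q.min(0).round(4),q.max(0).round(4))
E
python3 r.py .039
```

```text
pos [0.5309 0.2775 0.1893] yaw 162.34 tilt [-0.0087 -0.0105 -0.9999] F [0.8 0.  0.7] w 0.39655394358876395 g 0.0 j6 -2.44
shift units [ 4.72 -1.92  0.29] wz units 2.12
knob 29 [0.533  0.1147 0.0651] [0.5453 0.1374 0.1006]
293 along [-0.075  -0.0703  0.1211  0.1258]
red along [0.0574 0.0592 0.0946 0.0982]
a -0.07 b range -0.0112 0.0084 ztop 0.0471 14
a -0.05 b range -0.0097 0.0071 ztop 0.0484 16
a -0.03 b range -0.0086 0.01 ztop 0.0471 18
a -0.01 b range -0.0104 0.0097 ztop 0.0485 17
a 0.01 b range -0.01 0.0076 ztop 0.0473 18
a 0.03 b range -0.0113 0.0072 ztop 0.048 18
a 0.05 b range -0.0135 0.0099 ztop 0.0474 21
a 0.07 b range -0.0108 0.009 ztop 0.0468 22
a 0.09 b range -0.008 0.0006 ztop 0.0453 6
```

View pics/s4c.png

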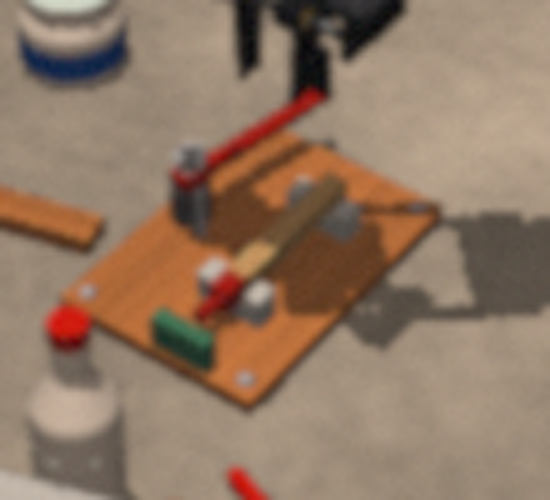

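The rail is seated: its top is at 47–48 mm, the bar end is at −75 mm and the tip at +98 mm along the jig. The arm is still at rest. Next I'll move over the knob.

drive_tool(
  moves=[
    [[0,0,0,0,0,0,0.6],[0.8,-0.4,0,0,0,0,0.6],[1,-0.4,0,0,0,0,0.6],[1,-0.4,0,0,0,0,0.6],[1,-0.4,0,0,0,0,0.6],[0.9,-0.3,0,0,0,0,0.6],[0,0,0,0,0,0.7,0.6],[0,0,0,0,0,0.7,0.6],[0,0,0,0,0,0.7,0.6],[0,0,0,0,0,0,0.6]],
  ],
)

```text
t: 13.72
position: [0.5374, 0.1238, 0.1779]
eef_rot: [-0.002, -0.52, 0.854, 0.001]
contact_force: [-0.5, 0.4, -0.5]
width: 0.606
grip_force: 0.0
```

```bash
python3 -c "
from h import *
todo([.543,.1253,.065],152.6)"
```

```text
pos [0.5374 0.1238 0.1779] yaw 152.62 tilt [ 0.0023  0.0033 -1.    ] F [-0.5  0.4 -0.5] w 0.605562069293991 g 0.0 j6 -2.53
shift units [-0.14 -0.15  3.76] wz units 0.0
```

drive_tool(
  moves=[
    [[-0.12,-0.14,0.3,0,0,0,0.6],[0,0,0.8,0,0,0,0.6],[0,0,0.8,0,0,0,0.6],[0,0,0.8,0,0,0,0.6],[0,0,0.4,0,0,0,0.6],[0,0,0.2,0,0,0,0.6],[0,0,0,0,0,0,0.6],[0,0,0,0,0,0,0.6]],
  ],
)

```text
t: 14.38
position: [0.5445, 0.1257, 0.0815]
eef_rot: [0.0, -0.521, 0.854, -0.0]
contact_force: [-0.4, 0.0, 0.5]
width: 0.601
grip_force: 0.0
```

```bash
python3 -c "
from h import *
todo([.543,.1253,.065],152.6)"
```

```text
pos [0.5445 0.1257 0.0815] yaw 152.73 tilt [-2.e-04 -4.e-04 -1.e+00] F [-0.4  0.   0.5] w 0.6008367362593822 g 0.0 j6 -2.53
shift units [0.03 0.04 0.55] wz units 0.03
```

drive_tool(
  moves=[
    [[0.03,0.04,0.3,0,0,0,0.6],[0,0,0.2,0,0,0,0.6],[0,0,0,0,0,0,0.6],[0,0,0,0,0,0,0],[0,0,0,0,0,0,0],[0,0,0,0,0,0,0],[0,0,0,0,0,0,0],[0,0,0,0,0,0,0],[0,0,0,0,0,0,0],[0,0,0,0,0,0,0],[0,0,0,0,0,0,0],[0,0,0,0,0,0,0]],
  ],
  grip_force=25,
)

```text
t: 15.38
position: [0.5429, 0.1251, 0.0663]
eef_rot: [0.0, -0.52, 0.854, -0.0]
contact_force: [2.6, -0.8, -0.6]
width: 0.164
grip_force: 25.0
```

```bash
python3 -c "
from h import *
todo([.543,.1253,.065],152.6)"
```

```text
pos [0.5429 0.1251 0.0663] yaw 152.71 tilt [-2.e-04 -1.e-03 -1.e+00] F [ 2.6 -0.8 -0.6] w 0.1643676440949929 g 25.000166594982147 j6 -2.53
shift units [-0.01  0.    0.04] wz units 0.02
```

The knob is gripped, at 16 mm. I'll swing along the arc in stages.

drive_tool(
  moves=[
    [[-0.007,0.19,0,0,0,0.5,0],[-0.015,0.373,0,0,0,1,0],[-0.015,0.373,0,0,0,1,0],[-0.015,0.373,0,0,0,1,0],[-0.015,0.373,0,0,0,1,0],[-0.015,0.373,0,0,0,1,0],[0,0,0,0,0,0,0]],
  ],
)

```text
t: 15.97
position: [0.4957, 0.1654, 0.0663]
eef_rot: [0.001, -0.321, 0.947, -0.0]
contact_force: [5.4, -1.8, -3.2]
width: 0.162
grip_force: 25.0
```

```bash
cat > arc.py <<'E'
from h import *
import sys
th=float(sys.argv[1]);p=np.array([.6074,.2496]);s=env.read_state();v=s['position'][:2]-p
a=np.degrees(np.arctan2(v[1],v[0]));print('turn',np.radians((-117.4-a)%360).round(3),'radius',np.hypot(*v).round(4))
b=np.radians(-117.4)-th;t=p+.14*np.array([np.cos(b),np.sin(b)])
todo([*t,.066],np.degrees(b)-90)
E
python3 arc.py .44
```

```text
turn 0.446 radius 0.1399
pos [0.4957 0.1654 0.0663] yaw 127.5 tilt [-0.0017 -0.0012 -1.    ] F [ 5.4 -1.8 -3.2] w 0.16197137553165514 g 25.000811219215393 j6 -2.01
shift units [ 0.   -0.03  0.01] wz units 0.02
```

The tool is following the arc exactly. Continuing.

drive_tool(
  moves=[
    [[-0.007,0.19,0,0,0,0.5,0],[-0.015,0.373,0,0,0,1,0],[-0.015,0.373,0,0,0,1,0],[-0.015,0.373,0,0,0,1,0],[-0.015,0.373,0,0,0,1,0],[-0.015,0.373,0,0,0,1,0],[-0.015,0.373,0,0,0,1,0],[-0.015,0.373,0,0,0,1,0],[-0.015,0.373,0,0,0,1,0],[0,0,0,0,0,0,0]],
  ],
)

```text
t: 16.8
position: [0.4678, 0.2533, 0.0663]
eef_rot: [0.001, 0.012, 1.0, -0.001]
contact_force: [3.8, -6.3, 0.7]
width: 0.16
grip_force: 25.0
```

```bash
python3 arc.py 1.4
```

```text
turn 1.119 radius 0.1396
pos [0.4678 0.2533 0.0663] yaw 88.65 tilt [-0.0017 -0.0024 -1.    ] F [ 3.8 -6.3  0.7] w 0.16022763743753923 g 25.003771483898163 j6 -1.15
shift units [-0.17  1.29  0.01] wz units 3.55
```

drive_tool(
  moves=[
    [[-0.015,0.373,0,0,0,1,0],[-0.015,0.373,0,0,0,1,0],[-0.015,0.3,0,0,0,0.8,0],[-0.01,0.22,0,0,0,0.6,0],[0,0.08,0,0,0,0.1,0],[0,0,0,0,0,0,0],[0,0,0,0,0,0,0]],
  ],
)

```text
t: 17.38
position: [0.4742, 0.2913, 0.0662]
eef_rot: [-0.0, 0.15, 0.989, -0.002]
contact_force: [-0.0, -7.0, 3.3]
width: 0.163
grip_force: 25.0
```

```bash
python3 arc.py 1.4
```

```text
turn 1.396 radius 0.1396
pos [0.4742 0.2913 0.0662] yaw 72.72 tilt [-3.e-04 -4.e-03 -1.e+00] F [-0.  -7.   3.3] w 0.16312081284286556 g 25.009282529354095 j6 -0.81
shift units [0.01 0.02 0.01] wz units 0.07
```

Nearly there. I'll nudge about 3 mm further, press against the stop and let it settle.

drive_tool(
  moves=[
    [[0,0.05,0,0,0,0,0],[0,0.05,0,0,0,0,0],[0,0,0,0,0,0,0],[0,0,0,0,0,0,0],[0,0,0,0,0,0,0],[0,0,0,0,0,0,0]],
  ],
)

```text
t: 17.88
position: [0.4745, 0.2924, 0.0662]
eef_rot: [-0.001, 0.15, 0.989, -0.004]
contact_force: [-0.4, -11.5, 5.1]
width: 0.165
grip_force: 25.0
```

```bash
python3 arc.py 1.4; python3 r.py .039; python3 -c "
from h import *
c=grab('side');cv2.imwrite('pics/s5c.png',cv2.resize(c['pixels'][190:290,190:300],None,fx=5,fy=5,interpolation=cv2.INTER_CUBIC))"
```

```text
turn 1.404 radius 0.1396
pos [0.4745 0.2924 0.0662] yaw 72.69 tilt [ 5.0e-04 -7.6e-03 -1.0e+00] F [ -0.4 -11.5   5.1] w 0.16541143208130174 g 25.034701824188232 j6 -0.81
shift units [ 0.01 -0.02  0.01] wz units 0.07
191 along [-0.0011  0.0042  0.1223  0.1238]
red along [0.0589 0.0611 0.0949 0.0992]
a 0.01 b range -0.0113 0.0276 ztop 0.0475 22
a 0.03 b range -0.0097 0.0075 ztop 0.0476 19
a 0.05 b range -0.0116 0.008 ztop 0.049 22
a 0.07 b range -0.0099 0.0075 ztop 0.0472 25
a 0.09 b range -0.0074 0.0004 ztop 0.0467 7
```

View pics/s5c.png

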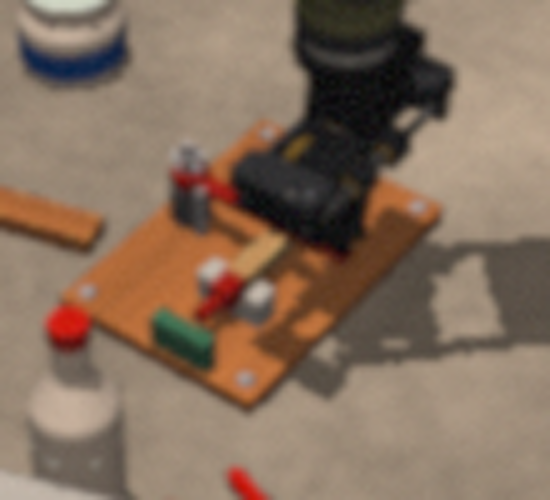

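The arm is across the rail at about 1.40 rad. The push of 11.5 N exceeds the 7 N spring force, so it is on the stop, and the rail has not moved. Handing in.

```bash
python3 -c "
from cell import env
print(env.hand_in())"
```

```text
the job is handed in; nothing more can be done
None
```

The job is handed in (no verdict was returned): the rail lies centred in both cradles with its tenon towards the green block, and the gripper is holding the red arm against its stop at about 1.40 rad with about 11 N.

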